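# Lock the depth screw of the dough press

## Task

The depth screw of the dough press is set right but its locknut is loose. Put the larger open-ended spanner down on the flats at the top of the screw, its handle lying on the ledge against the upright stop so that the screw cannot be dragged round, then push the locknut's arm clockwise (seen from above) until the nut is tight. The screw must keep its setting; leave the spanner on the flats when you let go.

Things in the scene. Friction and masses are not known exactly. Their poses are not given: they have to be found in the camera images.
- screw_flats (a point): Top of the upright steel depth screw in the middle of the dough press, on its axis; turns with the screw, z up, y towards the ledge (within 0.03 rad at the start). A flat tang, 18 mm wide along x, 34 mm long along y, stands on a collar of 56 mm diameter whose top is 6 mm below this point. The flats reach 8 mm above it, then a narrower nose (14 x 30 mm) 5 mm more.
- press: The dough press: grey iron portal frame, fixed to the table, base plate 200 mm (x) by 290 mm (y) and 22 mm high. Origin on the table under the screw's axis; z up, y from the screw towards the ledge, x the way the spanner handle is dragged when the nut is tightened. Its top bar (60 mm wide along x, top at 114 mm) runs along y.
- rest (a point): Where the spanner handle's middle line lies on the rest ledge, at the height of the ledge's top (145 mm, level with the collar's top); 128 mm from the screw's axis along press y; press axes. The ledge is 34 mm wide along y, from x = -37 to +15 mm; there stands the fixed upright stop, 29 mm above the ledge. The handle, centred on x = 0, has 4 mm to spare to the stop.
- screw (a joint): Angle of the depth screw, rad, about 0 at the start, growing clockwise from above. It turns more easily (0.08 N m) than the locknut on it (0.35 N m): unheld, it goes round with the nut. With the spanner fitted it turns some 0.17 rad until the play is taken up. Its setting is kept if it ends within 0.30 rad of 0; beyond 0.40 rad at any moment it is lost.
- locknut (a joint): Angle of the locknut on the screw, rad, growing clockwise from above: it starts between 0 and 0.5 (loose) and is tight, against a hard end, at 1.30; above 1.22 counts as tight. Turning it takes about 3.5 N at the pin; it stays where it is left.
- nut_pin (a point): On the axis of the upright dark steel pin (20 mm diameter, 47 mm tall) at the end of the locknut's arm, 15 mm below its top. The arm is a 12 mm rod, 24 mm below this point, radial; the pin is 110 mm from the screw's axis. It moves on a level circle, clockwise from above, starting on the side away from the ledge and passing on the robot's side, where only the low base plate lies under it.
- spanner_mid (a point): Balance point of the larger open-ended steel spanner, half-way up: the place to grip it (head-heavy, about 0.45 kg). It lies flat on the table; x points towards its open jaw, z up. 12 mm thick all over; reaches 129 mm behind and 80 mm ahead of this point; handle 22 mm wide, from 22 mm ahead of this point back to the end; head 54 mm wide.
- spanner_jaw (a point): Centre of the larger spanner's jaw, half-way up, 61 mm ahead of its balance point along x; same axes. The gap is 22 mm wide, open towards +x; its back wall is 23 mm behind this point, the prongs reach 19 mm ahead. Fitted, this point lies at screw_flats (on the axis, 6 mm above the collar), with spanner x along the screw's -y.
- small_spanner_mid (a point): Middle of a smaller steel spanner (12 mm thick, about 150 mm long, 11 mm jaw), which does not fit the screw: a bystander. The two spanners may have changed places.

How it is judged:
On the way, in this order (a step that is already met when the one before it is completed fails the run):
1. the larger spanner sits down on the screw's flats with its handle on the ledge, before the nut is tight (horizontal distance between spanner_jaw and screw_flats below 0.012 m and z of spanner_jaw in the frame of screw_flats below 0.004 m and y of spanner_mid in the frame of rest between -0.085 and -0.05 m and z of spanner_mid in the frame of rest above 0.001 m and value of joint locknut below 1.1 rad), for 0.2 s.
2. the locknut is turned tight while the spanner holds the screw (value of joint locknut above 1.22 rad and horizontal distance between spanner_jaw and screw_flats below 0.012 m and z of spanner_jaw in the frame of screw_flats below 0.005 m), for 0.2 s.
At the end, for the whole second after the job is handed in: The locknut is tight (above 1.22 rad), the screw is within 0.30 rad (17 degrees) of its setting, the larger spanner still sits on the flats (jaw centre within 12 mm of the screw's axis and down on the collar within 5 mm), and everything is released and at rest (all of step 2 and value of joint screw between -0.3 and 0.3 rad and linear speed of spanner below 0.02 m/s and velocity of joint locknut below 0.05 rad/s); the robot touches nothing.
It fails at once if the screw's setting is lost: it turns more than 0.40 rad either way (value of joint screw above 0.4 rad or value of joint screw below -0.4 rad).
It also fails if it takes over 58 s, if anything falls off the work surface, if the arm or the gripper's body presses on something with over 40 N, if the wrist force passes 120 N, or if a joint passes its speed limit or range.

## Robot

A 6-joint arm with a two-finger parallel gripper is mounted at the origin on the work surface. World frame = base frame: x ahead of the robot, y to its left, z up, the work surface at z = 0. Lengths are in m, angles in rad, forces in N, time in s.
With the tool pointing down it reaches from about 0.35 to 0.975 m from the base axis. Payload 4.9 kg.
Tool frame: the origin (TCP) lies midway between the tips of the shut fingers; the grasp point (between the pads) lies 19 mm behind it; z points along the fingers, y is the line along which they close (so a half turn about z gives the same grasp; the last joint's range is limited). The gripper opens to 85 mm and grips with 20 to 120 N. Pads are 22 mm wide; open, the fingers measure 114 mm over their backs; the gripper's body (76 mm by 85 mm) begins 54 mm behind the grasp point. The pads swing forward as they close: fully open they stand 13 mm farther back than shut.
Start: joints at [1.198, 0.053, 1.613, -0, 1.476, -0.119], TCP at [0.157, 0.605, 0.231] pointing down, gripper open.
Joint ranges: [-3.01, 3.01], [-1.01, 2.22], [0.06, 2.58], [-1.02, 4.17], [0.09, 2.62], [-3.14, 3.14]. Speed limits (rad/s): [2.57, 2.57, 3.14, 3.14, 3.14, 3.14].

## Interface

Orientations are given as a unit quaternion [w, x, y, z].
In Python, from cell import bot, optics gives the robot as it stands. Calls block until the motion is done:
- bot.movep(position, orientation): joint-space move of the TCP to a pose.
- bot.move_straight(position, rot=None, vel=0.15): straight line of the TCP; rot=None keeps the orientation; vel is the mean speed in m/s.
- bot.set_joints(angles): joint-space move.
- bot.command_gripper(opening, grip_force=None): finger opening in m; grip_force is the grip in N (None keeps the last); returns when the fingers have stopped.
- bot.hold(seconds).
- bot.solve_ik(position, orientation): joint angles nearest the present ones, or None.
- bot.sense(): the state.
- optics.capture(name): name is "scene" or "top" or "wrist"; returns a dict with "pixels" (420x560x3 uint8, red, green, blue), "mtx" (3x3 intrinsics, pixels), "camera_from_world" (4x4, takes a point from world to camera coordinates); the wrist camera has in their place "tool_from_camera" (4x4, takes a point from camera to tool coordinates, whose origin is the TCP and whose axes are the flange's). Camera axes: x right, y down, z forward; pixel columns grow to the right and rows downward; lengths in m; the calibration is good to about 2 mm. A picture is of the moment at which its call begins: read the wrist's pose just before it. There is no depth.
A pose or a line that the arm cannot do raises bot.MotionError and nothing moves.
- bot.job_done(): hands the job in; it is judged then, once.
The state is a dict: "time": time; "joint_positions": joint angles; "qvel": joint speeds; "effort": joint torques, N m; "tcp_pos": TCP position; "eef_rot": TCP orientation; "ft_force": force on the tool from outside, world axes, zero at the start; "wrist_torque": the same for the moment, N m; "width": finger opening in m; "grasp_force": force on a finger pad.
Only numpy, scipy, OpenCV 4.12 (cv2) and the standard library are available. Lean on these libraries where they do the work, as an engineer would, in place of code of your own. Each camera call takes 0.05 s, during which the arm holds its last target. There are 200 camera calls.

## Working session

There is one attempt and no reset: what is moved stays moved. The work goes in short steps, each a Python script; the robot and the scene stay as the last script left them, time stands still between calls to the robot, and variables do not carry over. Pictures are saved under pics/ and viewed, at most 10 in all, crops included, and the job is handed in when it is done.

```bash
ls; mkdir -p pics; python3 - <<'E'
from cell import bot, optics
import cv2,numpy as np
for n in("scene","top"):
    d=optics.capture(n); cv2.imwrite(f"pics/{n}0.png",d["pixels"][:,:,::-1])
    np.savez(f"pics/{n}0.npz",**d)
    T=np.linalg.inv(d["camera_from_world"]); print(n,T[:3,3].round(3),T[:3,2].round(3),d["mtx"].round(1).tolist())
s=bot.sense();print(s["eef_rot"],s["time"],s["width"])
E
```

```text
pics
scene [ 0.96  -0.542  0.66 ] [-0.5    0.646 -0.577] [[428.6, 0.0, 277.0], [0.0, 428.6, 213.9], [0.0, 0.0, 1.0]]
top [0.255 0.065 1.25 ] [ 0.206  0.007 -0.979] [[536.1, 0.0, 283.4], [0.0, 536.1, 210.3], [0.0, 0.0, 1.0]]
[-2.36447916e-04  1.26571375e-01  9.91957083e-01 -8.80785731e-04] 0.1 0.08517551573071132
```

View pics/scene0.png

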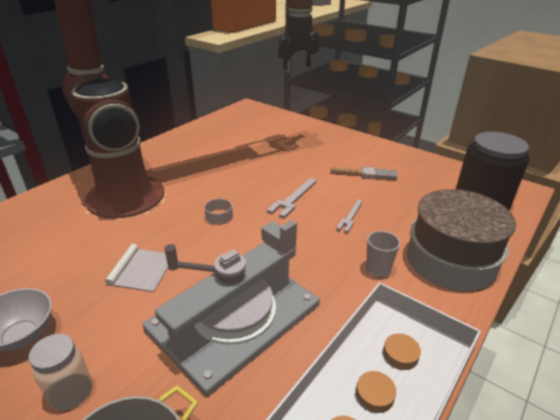

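View pics/top0.png

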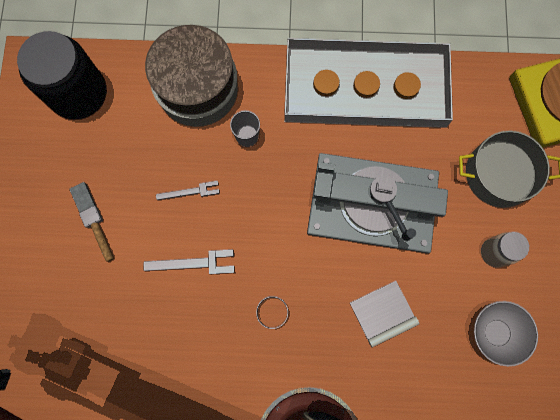

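The top view shows the larger spanner at about (145–235, 262) with its jaw to the right (world -y). The smaller one is at (158–218, 190), and the press is near (378, 200) with its ledge at the left (323, 183). The tang is at about (384, 187) and the pin at (407, 237). Next I'll measure the spanner from the top view and look at the press with the wrist camera.

```bash
cat > h.py <<'E'
from cell import bot, optics
import cv2,numpy as np
from scipy.spatial.transform import Rotation as R
def down(a): return [0,np.cos(a/2),np.sin(a/2),0]
def cap(n):
    s=bot.sense(); d=dict(optics.capture(n))
    if n=="wrist":
        q=s["eef_rot"]; T=np.eye(4); T[:3,:3]=R.from_quat([*q[1:],q[0]]).as_matrix(); T[:3,3]=s["tcp_pos"]
        d["camera_from_world"]=np.linalg.inv(T@d["tool_from_camera"])
    return d
def ray(d,uv,z):
    T=np.linalg.inv(d["camera_from_world"]); v=T[:3,:3]@np.linalg.inv(d["mtx"])@[uv[0],uv[1],1]
    return T[:3,3]+v*(z-T[2,3])/v[2]
def proj(d,p):
    c=d["camera_from_world"]@[*p,1]; c=d["mtx"]@c[:3]; return c[:2]/c[2]
def plane(d,uvs,z): return np.array([ray(d,u,z)[:2] for u in uvs])
def near(a,ref): return a  # placeholder
def spanner(d,roi,z=0.012,dark=False):
    """mask light grey inside roi, return outline points in the world at height z"""
    x0,y0,x1,y1=roi; p=d["pixels"][y0:y1,x0:x1].astype(int)
    m=((np.ptp(p,axis=2)<35)&(p.max(2)>130)).astype(np.uint8)
    c=max(cv2.findContours(m,cv2.RETR_EXTERNAL,cv2.CHAIN_APPROX_NONE)[0],key=cv2.contourArea)[:,0]+[x0,y0]
    return plane(d,c,z),c
def spose(P):
    """axis from the long sides of the handle; returns mid, angle of +x (to jaw), length, width"""
    m=P.mean(0); _,_,V=np.linalg.svd(P-m); u=V[0]
    for _ in range(2):
        t=(P-m)@u; n=np.array([-u[1],u[0]]); w=(P-m)@n
        tc=(t.min()+t.max())/2
        if np.ptp(w[t>tc+.05])<np.ptp(w[t<tc-.05]): u=-u; continue
    t=(P-m)@u; L=np.ptp(t); t0=t.min(); n=np.array([-u[1],u[0]])
    h=P[(t>t0+.008)&(t<t0+.115)]; w=(h-m)@n; up=h[w>np.median(w)]; lo=h[w<=np.median(w)]
    ds=[]
    for q in (up,lo):
        vx,vy,*_=cv2.fitLine(q.astype(np.float32),cv2.DIST_HUBER,0,.001,.001).ravel(); v=np.array([vx,vy]); ds.append(v*np.sign(v@u))
    u=sum(ds); u/=np.linalg.norm(u); n=np.array([-u[1],u[0]])
    c=(up.mean(0)@n+lo.mean(0)@n)/2; t=P@u; W=up.mean(0)@n-lo.mean(0)@n
    s=(t.min()+129+0)*0+ ((t.min()+.129)+(t.max()-.080))/2
    return u*s+n*c, np.arctan2(u[1],u[0]), L, W
E
python3 - <<'E'
from h import *
d=cap("top")
P,c=spanner(d,(130,235,250,290)); print(spose(P),c.min(0),c.max(0))
print(d["mtx"][0,0], optics.capture("wrist")["tool_from_camera"].round(3).tolist())
b=plane(d,[(322,153),(440,168),(430,252),(308,235)],.022);print(b.round(3), np.linalg.norm(np.diff(b,axis=0),axis=1))
print(ray(d,(384,186),.164),ray(d,(407,235),.17))
for a in(np.pi/2,-np.pi/2,):
    print(bot.solve_ik([.45,-.1,.45],down(a)))
E
```

```text
(array([0.37797444, 0.34286755]), np.float64(1.6715289659003418), np.float64(0.14580655150394917), np.float64(0.018523379389749073)) [144 258] [207 270]
536.079771317447 [[0.001, -0.961, -0.276, 0.07], [1.0, 0.001, 0.001, -0.001], [-0.001, -0.276, 0.961, -0.142], [0.0, 0.0, 0.0, 1.0]]
[[ 0.657 -0.014]
 [ 0.63  -0.295]
 [ 0.427 -0.267]
 [ 0.457  0.015]] [0.28293534 0.2041663  0.28352881]
[ 0.54295239 -0.13556646  0.164     ] [ 0.43984412 -0.18104363  0.17      ]
[-3.80334636e-01 -3.72402546e-01  1.63416552e+00 -4.44089210e-16
  1.87982968e+00 -3.80334636e-01]
[-3.80334636e-01 -3.72402546e-01  1.63416552e+00 -4.44089210e-16
  1.87982968e+00  2.76125802e+00]
```

```bash
python3 - <<'E'
from h import *
a=np.pi/2-.095
bot.movep([.52,-.13,.28],down(a))
d=cap("wrist"); np.savez("pics/w1.npz",**d); cv2.imwrite("pics/w1.png",d["pixels"][:,:,::-1])
print(bot.sense()["time"], d["mtx"][0], proj(d,[.543,-.136,.164]))
bot.movep([.378,.343,.20],down(a))
d=cap("wrist"); np.savez("pics/w2.npz",**d); cv2.imwrite("pics/w2.png",d["pixels"][:,:,::-1])
print(bot.sense()["time"])
E
```

```text
3.1333 [359.1227358    0.         277.79328335] [308.23254263 202.22181305]
5.0
```

View pics/w1.png

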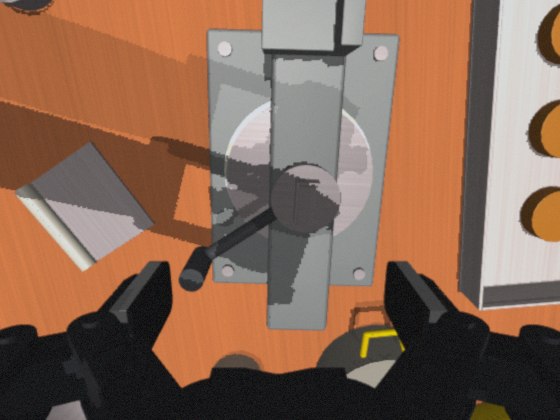

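View pics/w2.png

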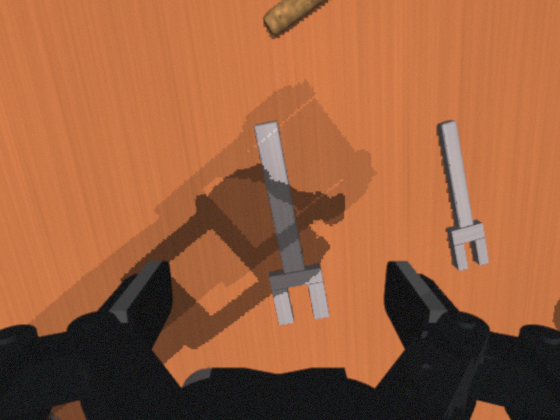

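```bash
python3 - <<'E'
from h import *
d=dict(np.load("pics/w2.npz"))
x0,y0,x1,y1=230,105,345,330
hsv=cv2.cvtColor(d["pixels"],cv2.COLOR_RGB2HSV)[y0:y1,x0:x1]
m=(hsv[:,:,1]<90).astype(np.uint8)
c=max(cv2.findContours(m,cv2.RETR_EXTERNAL,cv2.CHAIN_APPROX_NONE)[0],key=cv2.contourArea)[:,0]+[x0,y0]
print(c.min(0),c.max(0)); print(spose(plane(d,c,.012)))
d=dict(np.load("pics/w1.npz"))
b=plane(d,[(207,31),(398,36),(372,285),(214,282)],.022);print(b.round(3), np.linalg.norm(np.roll(b,-1,0)-b,axis=1))
for n in((0,1),(3,2),(3,0),(2,1)):
    v=b[n[1]]-b[n[0]];print("yaw",np.arctan2(v[1],v[0])-(np.pi/2 if n[0]>1 and n[1]<2 else 0))
print("base centre",b.mean(0),"collar",ray(d,(306.5,199),.145)[:2])
g=d["pixels"][150:260,250:360,::-1]; g=cv2.resize(g,None,fx=5,fy=5,interpolation=cv2.INTER_CUBIC)
g=cv2.convertScaleAbs(g,alpha=1.8); g2=cv2.resize(d["pixels"][235:305,160:230,::-1],(245,245)); 
o=np.zeros((550,800,3),np.uint8); o[:,:550]=g; o[:245,550:795]=cv2.convertScaleAbs(g2,alpha=2.5); cv2.imwrite("pics/c1.png",o)
E
```

```text
[254 121] [328 324]
(array([0.38476896, 0.26486377]), np.float64(-1.475851534883381), np.float64(0.20835677322339696), np.float64(0.021000327590421863))
[[ 0.462  0.013]
 [ 0.656 -0.009]
 [ 0.623 -0.291]
 [ 0.429 -0.269]] [0.19533544 0.28377159 0.19586429 0.28418939]
yaw -0.1163626422151978
yaw -0.11422663465163227
yaw -0.11621195857427224
yaw -0.11434964086175747
base centre [ 0.54232152 -0.13900089] collar [ 0.54299249 -0.13872367]
```

View pics/c1.png

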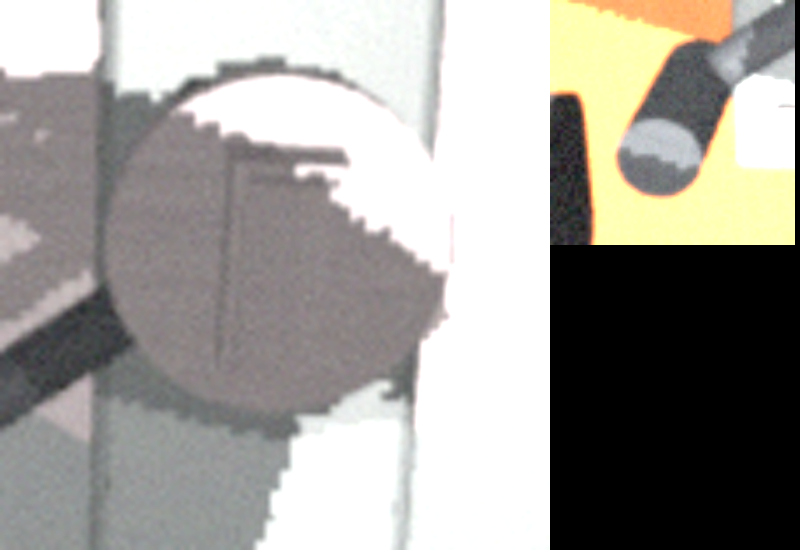

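```bash
python3 - <<'E'
from h import *
from scipy.optimize import brentq
d=dict(np.load("pics/w1.npz"))
S=ray(d,(304.9,198.2),.145)[:2]; print("screw",S, "tang left edge mid", ray(d,(250+225/5,150+255/5),.16))
f=lambda z:np.linalg.norm(ray(d,(190.9,280.1),z)[:2]-S)-.110
zt=brentq(f,.05,.3); p=ray(d,(190.9,280.1),zt); print("pin top",p,"ang",np.degrees(np.arctan2(*(p[:2]-S)[::-1])))
a=-1.4759+np.pi
bot.command_gripper(.06,80)
bot.movep([.3848,.2649,.06],down(a))
bot.move_straight([.3848,.2649,.003],vel=.06)
print(bot.sense()["ft_force"])
bot.command_gripper(0,80)
s=bot.sense();print(s["width"],s["grasp_force"],s["ft_force"],s["tcp_pos"])
bot.move_straight([.3848,.2649,.12],vel=.1)
s=bot.sense();print(s["width"],s["grasp_force"],s["ft_force"],s["wrist_torque"],s["time"])
E
```

```text
screw [ 0.5417642  -0.13794254] tang left edge mid [ 0.53331955 -0.13527134  0.16      ]
pin top [ 0.44561928 -0.19138554  0.16464226] ang -150.93212073721287
[0.41924067 0.10403805 0.4508706 ]
0.019470245545524366 78.97543787956238 [-2.4488135  -0.86099135  6.44713045] [0.38497353 0.26506327 0.00373766]
0.01977190926091984 78.46785306930542 [ 0.46858057 -0.30203853 -4.4312757 ] [-0.05711058 -0.02553469  0.01013419] 8.9167
```

```bash
python3 - <<'E'
from h import *
a=np.pi/2-.1153
bot.movep([.549,-.0769,.24],down(a))
bot.move_straight([.549,-.0769,.188],vel=.1)
bot.hold(.3)
d=cap("wrist"); np.savez("pics/w3.npz",**d); 
s=bot.sense();print(s["tcp_pos"],s["width"],s["time"])
print("screw px",proj(d,[.5418,-.1379,.145]),"jaw px",proj(d,[.5418,-.1379,.196]))
o=d["pixels"][:,:,::-1]; cv2.imwrite("pics/w3.png",cv2.resize(o[160:420,140:420],(800,743))[:600])
E
```

```text
[ 0.5493044  -0.07703333  0.18863138] 0.019383979158849627 11.4083
screw px [275.7362572  326.50682026] jaw px [275.40031905 393.4829827 ]
```

View pics/w3.png

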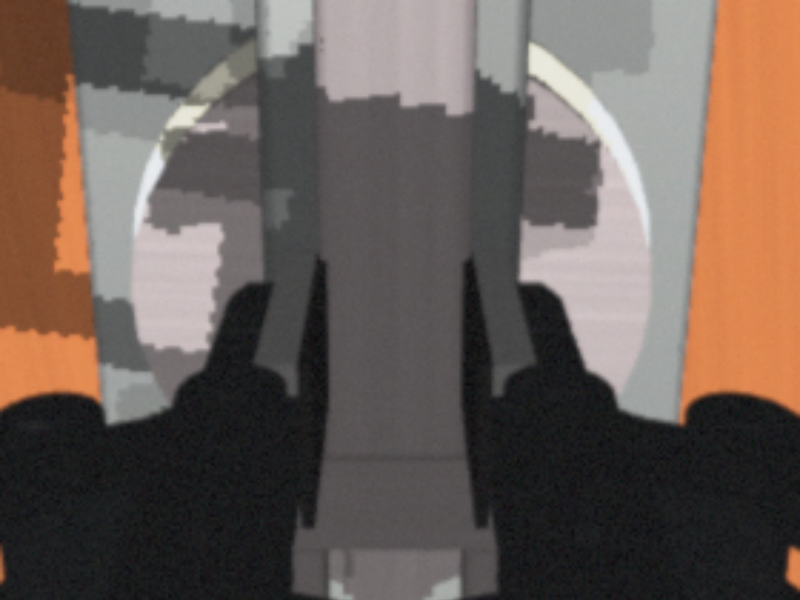

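```bash
python3 - <<'E'
from h import *
d=dict(np.load("pics/w3.npz"))
o=d["pixels"][340:420,230:330,::-1]; cv2.imwrite("pics/c3.png",cv2.convertScaleAbs(cv2.resize(o,(750,600),interpolation=cv2.INTER_CUBIC),alpha=1.7))
t=cap("top"); np.savez("pics/t3.npz",**t)
E
```

```text
(no output)
```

View pics/c3.png

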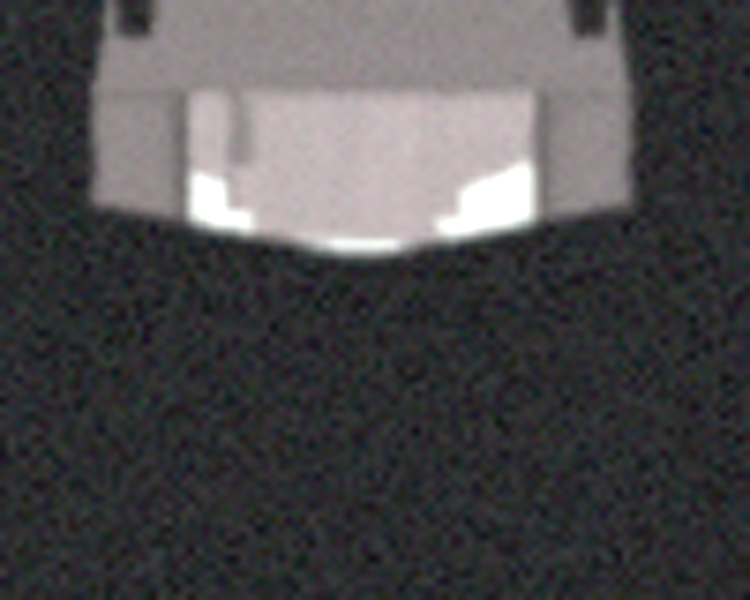

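```bash
python3 - <<'E'
from h import *
S=np.array([.5418,-.1379]); y=-.1153; ux=np.array([np.cos(y),np.sin(y)]); uy=np.array([-ux[1],ux[0]])
for f,(ox,oy,k) in {"w1":(250,150,5),"w3":(230,340,7.5)}.items():
    d=dict(np.load(f"pics/{f}.npz"))
    for n,hx,hy,z in(("base",9,17,.145),("ftop",9,17,.159),("nbot",7,15,.159),("ntop",7,15,.164)):
        print(f,n,[((proj(d,[*(S+ux*sx*hx/1e3+uy*sy*hy/1e3),z])+.5-[ox,oy])*k-.5).round().astype(int).tolist() for sx,sy in((-1,1),(-1,-1),(1,1),(1,-1))])
    T=np.linalg.inv(d["camera_from_world"]);print("cam in press",(T[:2,3]-S)@ux,(T[:2,3]-S)@uy,T[2,3])
g=dict(np.load("pics/t3.npz"))["pixels"]
cv2.imwrite("pics/c4.png",cv2.resize(g[130:250,320:440,::-1],(600,600),interpolation=cv2.INTER_CUBIC))
E
```

```text
w1 base [[224, 137], [217, 342], [338, 140], [327, 345]]
w1 ftop [[229, 157], [221, 371], [348, 159], [337, 373]]
w1 nbot [[241, 170], [234, 359], [334, 172], [324, 361]]
w1 ntop [[243, 177], [236, 370], [338, 179], [328, 372]]
cam in press -0.023727403930642606 0.07484475001404851 0.42235077065911314
w3 base [[231, -287], [236, 83], [462, -287], [457, 83]]
w3 ftop [[222, -183], [228, 206], [469, -184], [463, 206]]
w3 nbot [[250, -160], [254, 184], [441, -160], [438, 184]]
w3 ntop [[247, -119], [252, 231], [443, -119], [440, 231]]
cam in press 0.0006097913320950067 0.13024755574233648 0.3311841037088996
```

```bash
python3 - <<'E'
from h import *
S=np.array([.5418,-.1379]); y=-.1153; ux=np.array([np.cos(y),np.sin(y)]); uy=np.array([-ux[1],ux[0]])
d=dict(np.load("pics/w3.npz"))
p=lambda u,v,z:(ray(d,((u+.5)/7.5+229.5,(v+.5)/7.5+339.5),z)[:2]-S)@np.array([ux,uy]).T
print("back wall L,R",p(187,90,.1969),p(537,90,.1969))
s=bot.sense(); c=np.array(s["tcp_pos"]); b=p(362,90,.1969); e=np.array([b[0],b[1]-.023]); print("err",e)
if np.abs(e).max()<.006:
    c[:2]-=ux*e[0]+uy*e[1]
    bot.move_straight(c,vel=.05)
    f0=bot.sense()["ft_force"]
    for z in(.175,.168,.163,.158,.154,.151,.149,.148):
        c[2]=z; bot.move_straight(c,vel=.03); s=bot.sense(); f=np.array(s["ft_force"])-f0
        print(z,f.round(1),np.round(s["tcp_pos"],4),s["time"])
        if np.linalg.norm(f)>12: break
E
```

```text
back wall L,R [-0.00920241  0.02355603] [0.01138827 0.02354124]
err [0.00109099 0.00054864]
0.175 [0.6 0.4 0.5] [ 0.548  -0.0774  0.1748] 12.3083
0.168 [ 0.   0.6 -0.5] [ 0.5478 -0.0773  0.1676] 12.6917
0.163 [ 0.3  0.8 -0.6] [ 0.5478 -0.0773  0.1626] 13.0083
0.158 [0.  0.3 0.4] [ 0.5478 -0.0773  0.1576] 13.325
0.154 [0.4 0.  0. ] [ 0.5478 -0.0773  0.1536] 13.6083
0.151 [-0.6  0.4  0.1] [ 0.5479 -0.0773  0.1507] 13.8583
0.149 [ 1.2  0.  -0. ] [ 0.548  -0.0774  0.1489] 14.1083
0.148 [-2.1  0.1  5.7] [ 0.5482 -0.0774  0.1488] 14.3583
```

```bash
python3 - <<'E'
from h import *
bot.command_gripper(.045)
s=bot.sense(); c=np.array(s["tcp_pos"]); print(s["ft_force"])
c[2]=.26; bot.move_straight(c,vel=.12)
S=np.array([.5418,-.1379]); th=np.radians(-150.9); p=S+.11*np.array([np.cos(th),np.sin(th)])
bot.movep([*p,.26],down(th+np.pi))
d=cap("wrist"); np.savez("pics/w5.npz",**d)
print(bot.sense()["time"],"pin px",proj(d,[*p,.1646]),"screw",proj(d,[*S,.164]))
cv2.imwrite("pics/w5.png",d["pixels"][:,:,::-1])
E
```

```text
[-0.70575401  0.41724515 -0.23067199]
16.5333 pin px [276.71988798 205.61918586] screw [277.10245341  31.15177389]
```

View pics/w5.png

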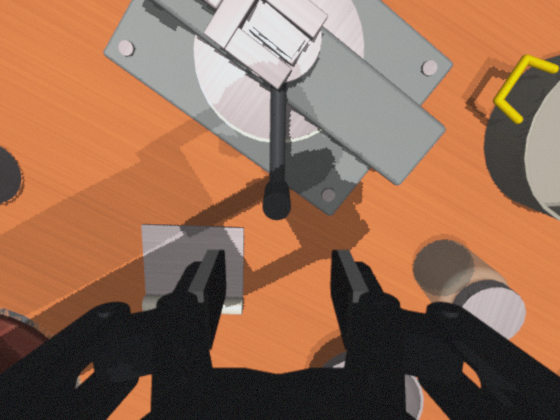

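```bash
python3 - <<'E'
from h import *
S=np.array([.5418,-.1379]); t0=np.radians(-150.9)
pos=lambda th,z:[*(S+.11*np.array([np.cos(th),np.sin(th)])),z]
bot.move_straight(pos(t0,.136),vel=.1)
bot.command_gripper(.028,30)
s=bot.sense(); print(s["width"],s["ft_force"],s["time"]); f0=np.array(s["ft_force"])
k=0
while k<92:
    k+=3 if k<36 else .7
    th=t0-np.radians(k)
    bot.move_straight(pos(th,.136),rot=down(th+np.pi),vel=.06)
    s=bot.sense(); f=np.array(s["ft_force"])-f0
    ft=f[:2]@[np.sin(th),-np.cos(th)]; fr=f[:2]@[np.cos(th),np.sin(th)]
    if k<36 or int(k/.7)%3==0 or ft<-8: print(round(k,1),"tan",round(ft,1),"rad",round(fr,1),"z",round(f[2],1),round(s["time"],1))
    if np.linalg.norm(f)>25 or ft<-12 or s["time"]>45: break
E
```

```text
0.028215595238972727 [-0.35197376  0.29289605 -0.37067514] 18.2333
3 tan 0.2 rad -0.7 z 0.5 18.5
6 tan -0.5 rad 0.1 z 0.2 18.7
9 tan -0.8 rad -0.1 z -0.4 19.0
12 tan -1.8 rad -0.2 z 1.1 19.2
15 tan -2.0 rad -0.3 z 1.0 19.5
18 tan -1.8 rad -0.2 z 1.1 19.7
21 tan -1.2 rad 0.5 z 1.5 20.0
24 tan -1.8 rad 0.2 z 1.4 20.2
27 tan -0.8 rad 0.3 z 1.4 20.5
30 tan -1.3 rad -0.3 z 0.4 20.7
33 tan -0.8 rad -0.5 z 0.5 21.0
36 tan -1.7 rad -0.2 z -0.5 21.2
38.1 tan -3.1 rad -1.7 z 0.0 22.0
40.2 tan -3.3 rad -1.5 z -0.1 22.7
42.3 tan -2.8 rad -2.3 z -0.5 23.5
44.4 tan -2.6 rad -2.7 z 0.2 24.2
46.5 tan -2.7 rad -2.1 z 0.5 25.0
48.6 tan -2.0 rad -2.1 z 0.1 25.7
50.7 tan -3.2 rad -2.3 z 0.6 26.5
52.8 tan -2.6 rad -2.4 z 0.1 27.2
54.9 tan -3.1 rad -1.7 z 0.8 28.0
57.0 tan -1.6 rad -2.7 z 0.4 28.7
59.1 tan -3.1 rad -2.4 z 0.6 29.5
61.2 tan -2.2 rad -1.7 z 0.4 30.2
63.3 tan -2.6 rad -2.1 z 1.4 31.0
65.4 tan -2.2 rad -2.7 z 0.8 31.7
67.5 tan -3.8 rad -2.3 z 1.5 32.5
69.6 tan -9.7 rad -4.4 z 2.0 33.2
70.3 tan -12.7 rad -3.5 z 2.1 33.5
```

```bash
python3 - <<'E'
from h import *
S=np.array([.5418,-.1379]); t0=np.radians(-150.9)
pos=lambda th,z:[*(S+.11*np.array([np.cos(th),np.sin(th)])),z]
f0=np.array([-.35,.29,-.37])
for k in(71,71.7,72.4):
    th=t0-np.radians(k); bot.move_straight(pos(th,.136),rot=down(th+np.pi),vel=.06)
    f=np.array(bot.sense()["ft_force"])-f0; print(k,f.round(1))
    if np.linalg.norm(f)>22: break
bot.hold(.3)
th=t0-np.radians(k-3.5); bot.move_straight(pos(th,.136),rot=down(th+np.pi),vel=.05)
bot.command_gripper(.04)
print(np.array(bot.sense()["ft_force"])-f0)
bot.move_straight(pos(th,.28),vel=.12)
bot.move_straight([.52,-.13,.30],rot=down(np.pi/2-.1153),vel=.15)
d=cap("wrist"); np.savez("pics/w6.npz",**d); cv2.imwrite("pics/w6.png",d["pixels"][:,:,::-1])
print(bot.sense()["time"])
E
```

```text
71 [ -6.9 -12.7   2.7]
71.7 [ -8.6 -14.6   4.1]
72.4 [-10.4 -16.7   5. ]
[ 0.00807441 -0.46267984  0.43303964]
38.7917
```

View pics/w6.png

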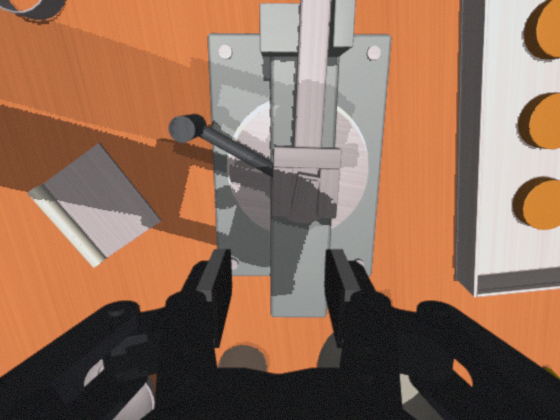

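The wrist view shows the spanner on the flats around (308, 195) with its handle against the stop. The pin stands at about (183, 128) after meeting the hard end, and the gripper is clear.

```bash
python3 - <<'E'
from h import *
print(bot.job_done())
E
```

```text
the job is handed in; nothing more can be done
None
```

I handed the job in at about 39 s: the larger spanner is on the flats with its handle against the stop, and the locknut is pushed to its hard end (about 20 N at the pin). No result came back, and the joint angles couldn't be read directly.

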